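Aim the bench magnifier at a vial and hold its telescopic mast up

TASK

With the mast still down, swing the bench magnifier round until its lens is centred over the vial in the cradle and tip the raised lens down until it is level. Then squeeze the release button on the side of the grip bar and, keeping it squeezed, pull the mast straight up to its second stop (both telescopic sections fully out). The mast sinks if let go, so finish while still holding it up there with the button squeezed and the lens still level and over the vial; leave the vial and everything else on the bench where it is.

Things in the scene. Friction and masses are not known exactly. Their poses are not given: they have to be found in the camera images.
- stand: Round white foot of the bench magnifier, 110 mm across, 20 mm high, fixed to the bench; origin at the centre of its underside, on the vertical axis of the swivel and mast. On it a white tube (34 mm across, collar 42 mm, 106 mm high) swivels with all above it. On the button's side a small catch post reaches 36 mm from the axis, 121 mm high.
- swivel (a joint): Swivel of the whole magnifier on its foot, rad, growing anticlockwise seen from above, -1.3 to 1.0; stiff (0.12 N m), stays where left.
- lens (a joint): Tilt of the lens on its horizontal hinge, rad: 0 = level, positive = outer end raised (starts raised 0.6 to 1.0), negative = drooping, -0.5 to 1.2; level means within 0.16 either way. Stiff (0.25 N m, about 3 N at the tab when pushed), stays where left; it does not stop at level.
- upper_stage (a joint): Extension of the thin upper mast section out of the lower one, m, 0 down, 0.070 out; carries the grip bar and the lens. It slides first (about 5 N): its end is the first stop.
- lower_stage (a joint): Extension of the thicker lower mast section out of the fixed tube, m, 0 down, 0.070 out; it follows (about 9 N) once the upper section is out: its end is the second stop, total rise 0.140. Both ends are firm stops.
- button (a joint): Travel of the release button into the grip bar, m, 0 out, 0.0065 fully in; spring, about 7 N. Locked while it is out: the mast (when down) then lifts 1 mm at most. Over 0.004 the lock is free. Gripping the bar across its middle, one finger on the button, squeezes it.
- grip_bar: White grip bar across the mast's top, 90 mm long x 24 wide x 24 high, carrying the button; origin at its centre, on the mast axis, 158 mm above the bench when down. x runs along the bar, level, the way the lens sticks out; y across it, z up. Take it from above, fingers across its middle: 30 mm wide over the button, 24 mm squeezed.
- button_face (a point): Middle of the grey button's outer face, on the -y side of the grip bar at its middle; 14 mm along the bar x 16 mm high, stands 6 mm proud; it goes in along the bar's +y.
- lens_hinge (a point): Middle of the lens's hinge axis, 50 mm from the mast axis in the bar's +x direction, 40 mm below the bar's centre. The hinge axis is parallel to the bar's y.
- lens_centre (a point): Centre of the round clear lens in its white rim (80 mm across, 8 mm thick), 70 mm from the hinge; so 120 mm from the mast axis when level.
- lens_tab (a point): Top of the grey push tab (20 mm along the lens's arm x 24 mm wide x 8 mm thick) at the outer end of the lens, 114 mm from the hinge along the arm and 4 mm above the arm's middle plane.
- vial_rest (a point): Centre of the open top of the white vial cradle, a tray 38 x 80 x 18 mm fixed to the bench, its centre 120 mm from the mast axis, its length crosswise to the line to the mast. The lens centre must stand straight above this point, within 22 mm.
- vial: Amber glass vial, 22 mm across, 56 mm long, lying in the cradle, 27 mm high over the bench. Loose; stays in the cradle. Origin at its underside, 1 mm from mid-length; its y axis is its length.
- flush_bottle: Closed clear bottle, 64 mm across, 150 mm high. Bystander, loose; origin at the centre of its underside.
- spare_bottle: Closed clear bottle, 60 mm across, 140 mm high. Bystander, loose; origin at the centre of its underside.
- ointment_jar: White jar, 52 mm across, 55 mm high. Bystander, loose; origin at the centre of its underside.
- pill_cup: Small clear cup, 40 mm across, 32 mm high. Bystander, loose; origin at the centre of its underside.
- tape_roll: Roll of paper tape lying flat, 72 mm across, 25 mm high. Bystander, loose; origin at the centre of its underside.
- swab_carton: Cardboard carton 70 x 110 x 45 mm. Bystander, loose; origin at the centre of its underside.
- steel_dish: Open metal dish 110 x 190 x 35 mm. Bystander, loose; origin at the centre of its underside.
Things that resemble listed ones, but are neither listed nor needed, are in the scene too. What is shaped like the stand but purple is not meant.

How it is judged (in metres and radians):
On the way:
1. the lens is level and centred over the vial while the mast is still down (horizontal distance between lens_centre and vial_rest below 0.022 m and value of joint lens between -0.16 and 0.16 rad and value of joint each of upper_stage, lower_stage below 0.01 m), for 0.2 s.
At the end, for the whole second after the job is handed in: Both mast sections out to within 5 mm of their ends, the button squeezed in more than 4 mm, the fingers gripping the bar with more than 5 N and still, the lens level within 0.16 rad and its centre within 22 mm (horizontally) of the cradle's centre, the vial in its cradle (horizontal distance between lens_centre and vial_rest below 0.022 m and value of joint lens between -0.16 and 0.16 rad and value of joint each of upper_stage, lower_stage above 0.065 m and value of joint button above 0.004 m and contact force between the fingers and grip_bar above 5 N and linear speed of grip_bar below 0.03 m/s and horizontal distance between vial and vial_rest below 0.02 m and height (world z) of vial below 0.02 m); the arm keeps its last pose, push and grip.
It fails at once if a bystander is moved more than 25 mm, or the vial more than 20 mm (distance of any of flush_bottle, spare_bottle, ointment_jar, pill_cup, tape_roll, swab_carton, steel_dish from where it was at the start of the episode above 0.025 m or distance of vial from where it was at the start of the episode above 0.02 m).
It also fails if it takes over 48 s, if anything falls off the work surface, if the arm or the gripper's body presses on something with over 40 N, if the wrist force passes 120 N, or if a joint passes its speed limit or range.

ROBOT

A 7-joint arm with a two-finger parallel gripper is mounted at the origin on the work surface. World frame = base frame: x ahead of the robot, y to its left, z up, the work surface at z = 0. Lengths are in m, angles in degrees, forces in N, time in s.
With the tool pointing down it reaches from about 0.4 to 0.85 m from the base axis. Payload 4.5 kg.
Tool frame: the origin (TCP) lies between the finger pads; the fingertips stand 8 mm ahead of it and the grasp point (between the pads) lies 11 mm behind it (tcp_to_tips is the distance from the TCP to the fingertips, in m); x points along the fingers, y is the direction in which the jaws open and shut, and the axes are right-handed (so a half turn about x gives the same grasp; the last joint's range is limited). The gripper opens to 85 mm and grips with 20 to 120 N. Pads are 22 mm wide; open, the fingers measure 114 mm over their backs; the gripper's body (76 mm by 85 mm) begins 54 mm behind the grasp point. The pads swing forward as they close: fully open they stand 13 mm farther back than shut.
Start: joints at [70.634, 39.483, -11.15, 89.685, 9.013, 51.709, -12.324], TCP at [0.227, -0.582, 0.239] pointing down, gripper open.
Joint ranges: [-172.22, 172.22], [-26.19, 119.32], [-84.43, 86.54], [7.71, 146.69], [-57.33, 237.33], [2.42, 119.75], [-152.13, 152.13]. Speed limits (degrees/s): [147.25, 147.25, 180, 180, 180, 180, 180].

INTERFACE

Orientations are given as a 3x3 rotation matrix whose columns are the frame's x, y, z axes.
In Python, from rig import * gives the robot as it stands. The module is installed in compiled form; this text tells all that it offers.
- The arm moves only by the shell command python3 -m crank 'ROWS' [OPENING]. ROWS is JSON, a list of rows, each an object with "slide": the shift along the tool's x, y, z in m, a list of three; "rotation": the turn, a rotation vector about the tool's x, y, z in degrees, a list of three. In form: [{"slide": [x, y, z], "rotation": [wx, wy, wz]}, ...]. A call has 1 to 10 rows; each row shifts and turns the commanded pose from where the row before left it, along the tool's axes as they then stand; what a row does not reach is not made up. A row lasts 1/10 s, in which the tool goes at most 50 mm and 8.59 degrees, less where a joint would pass 70% of its speed; a pose out of reach is approached as far as the arm can. A call with a gripper value outside its range is refused whole. OPENING is the gripper's target within -1 to 1 (fully open at 1, half-way at 0, shut at -1), set as the call begins (- or left out, the last holds). The fingers move at their own pace and stop on an object; the grip force is fixed at half the most. Time passes only in rows, so rows that do not move let the fingers close. It gives the time, the measured TCP pose, the force and the opening at its end, in the units of the state.
- state(): the state, without advancing time (a new reading comes with each control period).
- camera(name): name is "scene" or "side" or "wrist"; returns a dict with "image" (420x560x3 uint8, red, green, blue), "z_map" (420x560 float32, m along the optical axis (not along the pixel's ray), 0 where there is no reading), "mtx" (3x3 intrinsics, pixels), "position" and "rotation" of the camera in the world; the wrist camera has in their place "mount" (4x4, takes a point from camera to tool coordinates, whose origin is the TCP and whose axes are the tool frame's). Camera axes: x right, y up, looking along -z (the intrinsics and any distortion apply to the point x, -y, -z); pixel columns grow to the right and rows downward; lengths in m; the calibration is good to about 2 mm. A picture is of the moment at which its call begins: read the wrist's pose just before it.
- hand_in(): hands the job in, once; it reports no verdict.
Trained networks look in the newest picture that a camera, given by its name, has taken for a name from the list of things; names that differ only in an ending like _2 or _b are one class to them, and where a whole thing is asked for, a point or a joint stands for the part that bears it (a point fixed in the world has none). Each returns a list of dicts, best first, with "p" (0 to 1); they miss things now and then, are a little off and sometimes report something else, mostly with a low value. They report only what shows in the picture. A call takes as long as a camera call. They do not tell look-alikes from the thing itself.
- find_in(camera, name): "xyz" ([x, y, z] in m, in world coordinates, good to about 4 mm: the middle of the surface that is visible of it).
The state is a dict: "time_s": time; "joint_positions": joint angles; "qd": joint speeds; "joint_efforts": joint torques, N m; "tool_pos": TCP position; "tool_rot": TCP orientation; "wrist_force": force on the tool from outside, world axes, zero at the start; "torque": the same for the moment, N m; "opening": finger opening in m.
Only numpy, scipy, OpenCV 4.12 (cv2) and the standard library are available. Lean on these libraries where they do the work, as an engineer would, in place of code of your own. Each camera call takes 0.05 s, during which the arm holds its last target. There are 200 camera calls.

## Working session

There is one attempt and no reset: what is moved stays moved. The work goes in short steps, Python scripts to look and compute and a shell command to move; the robot and the scene stay as the last step left them, time stands still between calls to the robot, and variables do not carry over. Pictures are saved under pics/ and viewed, about 8 in all and at most 12, crops included, and the job is handed in when it is done.

```bash
mkdir -p pics
cat > h.py <<'E'
from rig import *
import numpy as np, cv2
def save(c,n): cv2.imwrite(f'pics/{n}.png',cv2.cvtColor(c['image'],cv2.COLOR_RGB2BGR))
def world(c,mask=None):
    z=c['z_map'];K=np.array(c['mtx']);v,u=np.indices(z.shape)
    p=np.stack([(u-K[0,2])/K[0,0]*z,-(v-K[1,2])/K[1,1]*z,-z],-1)
    return p@np.array(c['rotation']).T+np.array(c['position'])
E
python3 - <<'E'
from h import *
s=state();print(s['time_s'],s['tool_pos'],s['tool_rot'],s['wrist_force'],s['opening'])
for n in('scene','side'):
    c=camera(n);save(c,n);np.savez('/tmp/'+n+'.npz',**c)
    print(n,c['position'],c['mtx'][0])
    for k in('stand','grip_bar','button_face','lens_centre','lens_tab','vial','vial_rest','flush_bottle','spare_bottle','ointment_jar','pill_cup','tape_roll','swab_carton','steel_dish'):
        try:print(k,[(round(d['p'],2),np.round(d['xyz'],3).tolist()) for d in find_in(n,k)[:3]])
        except Exception as e:print(k,e)
E
```

```text
0.0 [ 0.22676637 -0.58171955  0.23845845] [[-8.04156231e-04  3.63357704e-01 -9.31649361e-01]
 [ 1.68881448e-03 -9.31647840e-01 -3.63358569e-01]
 [-9.99998251e-01 -1.86557999e-03  1.35546664e-04]] [ 0.47954393  0.12963541 -0.61557904] 0.0854484109792008
scene [ 1.30428515 -0.22783306  1.41475915] [523.5441277    0.         274.01722162]
stand [(0.91, [0.506, -0.171, 0.12]), (0.86, [0.271, -0.352, 0.119])]
grip_bar [(0.86, [0.492, -0.187, 0.169]), (0.75, [0.271, -0.369, 0.169])]
button_face [(0.61, [0.495, -0.188, 0.139]), (0.6, [0.66, -0.345, 0.006]), (0.53, [0.275, -0.368, 0.14])]
lens_centre [(0.98, [0.266, -0.252, 0.12]), (0.73, [0.656, -0.343, 0.005]), (0.58, [0.539, -0.093, 0.165])]
lens_tab [(0.97, [0.542, -0.093, 0.17]), (0.78, [0.27, -0.247, 0.116])]
vial [(0.35, [0.503, -0.158, 0.161])]
vial_rest [(0.65, [0.477, -0.064, 0.019])]
flush_bottle [(0.6, [0.4, 0.311, 0.09])]
spare_bottle [(0.93, [0.668, 0.348, 0.091]), (0.22, [0.539, -0.093, 0.168])]
ointment_jar [(0.88, [0.542, 0.189, 0.055])]
pill_cup [(0.69, [0.435, 0.153, 0.021]), (0.6, [0.508, -0.137, 0.165]), (0.32, [0.541, -
[... 376 characters left out ...]
 [0.386, 0.341, 0.095])]
button_face [(0.47, [0.535, -0.064, 0.182])]
lens_centre [(0.83, [0.268, -0.247, 0.12]), (0.44, [0.531, -0.061, 0.181])]
lens_tab [(0.88, [0.264, -0.244, 0.12]), (0.54, [0.529, -0.065, 0.18])]
vial [(0.57, [0.45, -0.065, 0.024]), (0.32, [0.532, -0.063, 0.184])]
vial_rest [(0.78, [0.443, -0.059, 0.012]), (0.7, [0.535, -0.062, 0.179])]
flush_bottle [(0.74, [0.387, 0.338, 0.089]), (0.62, [0.492, -0.158, 0.167])]
spare_bottle [(0.93, [0.647, 0.373, 0.086])]
ointment_jar [(0.8, [0.533, 0.206, 0.043])]
pill_cup [(0.71, [0.441, 0.146, 0.015])]
tape_roll []
swab_carton [(0.71, [0.714, 0.126, 0.046]), (0.24, [0.533, -0.062, 0.178])]
steel_dish [(0.56, [0.664, -0.346, 0.006])]
```

View pics/scene.png

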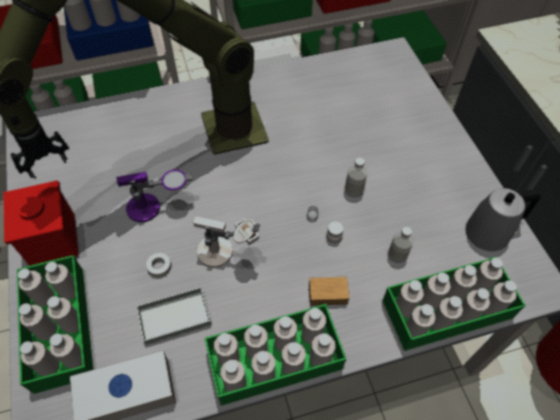

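View pics/side.png

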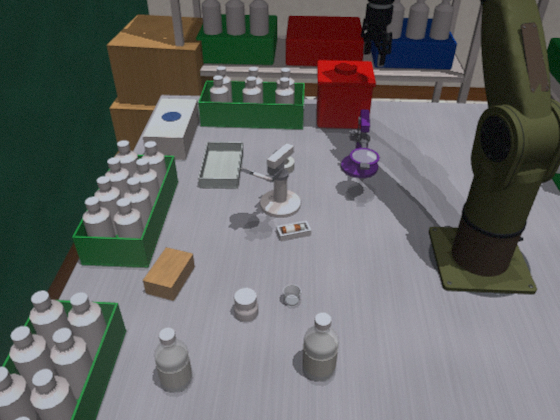

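Run:
```python
from h import *
S={}
for n in('scene','side'):
    c=dict(np.load(f'/tmp/{n}.npz'));P=world(c);R=np.linalg.norm(P[...,:2]-[.49,-.172],axis=-1)
    for nm,lo,hi,rm in(('bar',.163,.176,.2),('foot',.015,.024,.075),('tray',.012,.03,.2)):
        m=(P[...,2]>lo)&(P[...,2]<hi)&(R<rm)&(c['z_map']>0)
        if nm=='tray': m&=(np.linalg.norm(P[...,:2]-[.447,-.062],axis=-1)<.06)
        q=P[m].astype(np.float32)
        if len(q)<5: print(n,nm,len(q));continue
        print(n,nm,len(q),q.mean(0),cv2.minAreaRect(q[:,:2]*1000),cv2.minEnclosingCircle(q[:,:2]*1000))
    # table check
    m=(abs(P[...,2])<.01)&(R<.3);print('table z',np.median(P[m][:,2]))
    K=c['mtx'];
    def px(p):
        q=(np.array(p)-c['position'])@c['rotation'];return K[0,0]*q[0]/-q[2]+K[0,2],K[1,1]*-q[1]/-q[2]+K[1,2]
    u,v=map(int,px([.49,-.13,.1]));print(u,v)
    im=c['image'][v-55:v+55,u-70:u+70];im=cv2.resize(im,(560,440),interpolation=cv2.INTER_CUBIC);S[n]=im
cv2.imwrite('pics/crop.png',cv2.cvtColor(cv2.resize(np.hstack([S['scene'],S['side']]),(800,314)),cv2.COLOR_RGB2BGR))
```

```text
scene bar 359 [ 0.5051934  -0.15445754  0.16950002] ((512.46826171875, -153.63143920898438), (163.3556365966797, 76.18927001953125), 65.22207641601562) ((511.0169982910156, -150.89193725585938), 86.3285140991211)
scene foot 330 [ 0.4972254  -0.18278454  0.0182213 ] ((492.2208251953125, -184.39466857910156), (104.09247589111328, 95.03596496582031), 89.74038696289062) ((488.8014831542969, -182.2368621826172), 54.686832427978516)
scene tray 80 [ 0.45438498 -0.06572273  0.01737825] ((447.88623046875, -69.50575256347656), (85.53438568115234, 41.28664016723633), 19.17789649963379) ((448.40679931640625, -71.00260925292969), 46.8216667175293)
table z 0.00043386035466319584
229 231
side bar 265 [ 0.49030164 -0.16797744  0.16917367] ((495.572265625, -143.8281707763672), (162.74386596679688, 73.7055435180664), 51.71539306640625) ((493.8049011230469, -142.41506958007812), 86.2005386352539)
side foot 395 [ 0.48765266 -0.17065611  0.01773748] ((488.03045654296875, -177.07855224609375), (103.91363525390625, 94.30479431152344), 8.798559188842773) ((488.4188537597656, -179.71026611328125), 52.65540313720703)
side tray 358 [ 0.44896322 -0.06360488  0.01973518] ((448.08636474609375, -67.48609924316406), (80.30127716064453, 44.276790618896484), 18.141393661499023) ((448.1810302734375, -67.19984436035156), 43.57619857788086)
table z 0.0004005343489069113
277 186
```

View pics/crop.png

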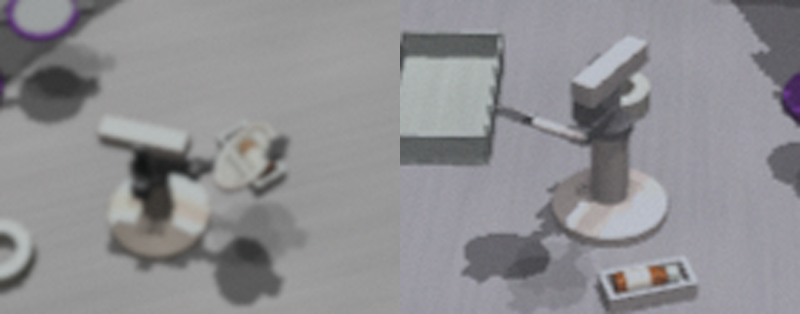

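Run:
```python
from h import *
A=np.array([.4885,-.181])
for n,(u,v) in(('scene',(229,231)),('side',(277,186))):
    c=dict(np.load(f'/tmp/{n}.npz'));P=world(c)
    for nm,x,y in([('bar',105,125),('bar',185,143),('lens',247,155),('tab',280,147),('arm',205,165)] if n=='scene' else [('barnear',585,85),('barfar',635,50),('disc',640,100),('disc',625,90),('line',545,122),('dark',505,112),('lineR',580,135)]):
        if n=='side': x-=400
        a,b=int(u-70+x/2.857),int(v-55+y/2.857);print(n,nm,P[b,a].round(3),c['image'][b,a])
    m=(P[...,2]>.164)&(P[...,2]<.176)&(np.linalg.norm(P[...,:2]-A,axis=-1)<.05)&(c['image'].min(-1)>110)
    q=P[m].astype(np.float32);print(len(q),q.mean(0),cv2.minAreaRect(q[:,:2]*1000))
    m=(P[...,2]>.1)&(P[...,2]<.26)&(np.linalg.norm(P[...,:2]-A,axis=-1)<.18)&(np.linalg.norm(P[...,:2]-A,axis=-1)>.055)
    q=P[m];r=np.linalg.norm(q[:,:2]-A,axis=-1);az=np.degrees(np.arctan2(q[:,1]-A[1],q[:,0]-A[0]))
    print('az',np.percentile(az,[5,50,95]))
    for lo in np.arange(.055,.18,.01):
        k=(r>=lo)&(r<lo+.01)
        if k.sum():print(round(lo,3),k.sum(),np.percentile(q[k,2],[10,50,90]).round(3),np.percentile(az[k],[5,50,95]).round(0))
```

```text
scene bar [ 0.465 -0.219  0.171] [179 182 182]
scene bar [ 0.513 -0.148  0.174] [153 154 152]
scene lens [ 0.54  -0.092  0.169] [166 163 153]
scene tab [ 0.561 -0.062  0.203] [81 81 83]
scene arm [ 0.512 -0.132  0.128] [80 80 81]
228 [ 0.48724553 -0.18189093  0.1698201 ] ((487.09014892578125, -182.57229614257812), (89.44168090820312, 29.12413215637207), 59.86772918701172)
az [41.5619199  59.36877218 77.84148467]
0.055 14 [0.128 0.132 0.136] [54. 59. 68.]
0.065 17 [0.135 0.142 0.147] [53. 60. 68.]
0.075 44 [0.143 0.148 0.151] [44. 63. 77.]
0.085 57 [0.15  0.155 0.16 ] [40. 60. 80.]
0.095 75 [0.159 0.163 0.168] [40. 60. 80.]
0.105 71 [0.165 0.172 0.176] [40. 59. 79.]
0.115 73 [0.175 0.18  0.185] [43. 58. 75.]
0.125 41 [0.184 0.19  0.195] [50. 58. 67.]
0.135 31 [0.194 0.197 0.202] [55. 60. 65.]
side barnear [ 0.507 -0.148  0.167] [173 173 179]
side barfar [ 0.465 -0.204  0.168] [182 184 193]
side disc [ 0.462 -0.335  0.022] [113 114 114]
side disc [ 0.481 -0.375  0.008] [92 88 89]
side line [ 0.539 -0.118  0.149] [179 182 188]
side dark [ 0.565 -0.058  0.199] [ 97  96 103]
side lineR [ 0.505 -0.08   0.163] [155 150 152]
206 [ 0.48710367 -0.18033949  0.16969511] ((488.7994689941406, -184.54296875), (91.25433349609375, 32.92485046386719), 59.466304779052734)
az [44.08831259 66.10011418 80.75713479]
0.055 1 [0.119 0.119 0.119] [72. 72. 72.]
0.065 3 [0.143 0.143 0.143] [54. 60. 65.]
0.075 7 [0.145 0.147 0.149] [46. 51. 69.]
0.085 4 [0.151 0.153 0.155] [41. 42. 42.]
0.095 7 [0.156 0.159 0.162] [40. 81. 82.]
0.105 12 [0.16  0.166 0.173] [60. 79. 81.]
0.115 23 [0.17  0.174 0.182] [51. 76. 79.]
0.125 37 [0.178 0.185 0.189] [65. 69. 74.]
0.135 31 [0.193 0.197 0.2  ] [57. 61. 65.]
0.145 8 [0.196 0.197 0.199] [56. 60. 64.]
```

```bash
r='{"slide":[0,0,0],"rotation":[0,0,0]}'; python3 -m crank '[{"slide":[-0.005,0,0],"rotation":[-7.74,0,0]},{"slide":[-0.005,0,0],"rotation":[-7.74,0,0]},{"slide":[-0.005,0,0],"rotation":[-7.74,0,0]},{"slide":[-0.005,0,0],"rotation":[-7.74,0,0]},{"slide":[-0.005,0,0],"rotation":[-7.74,0,0]},{"slide":[0,0,-0.015],"rotation":[0,0,0]},{"slide":[0,0.001,-0.025],"rotation":[0,0,0]},{"slide":[0,0.001,-0.031],"rotation":[0,0,0]},{"slide":[0,0.002,-0.031],"rotation":[0,0,0]},{"slide":[0,0.002,-0.031],"rotation":[0,0,0]}]' -1
python3 -m crank '[{"slide":[0,0.001,-0.031],"rotation":[0,0,0]},{"slide":[0,0.001,-0.031],"rotation":[0,0,0]},{"slide":[0,0.001,-0.031],"rotation":[0,0,0]},{"slide":[0,0.001,-0.031],"rotation":[0,0,0]},{"slide":[0,0.001,-0.031],"rotation":[0,0,0]},{"slide":[0,0.001,-0.031],"rotation":[0,0,0]},{"slide":[0,0.001,-0.031],"rotation":[0,0,0]},{"slide":[0,0.001,-0.031],"rotation":[0,0,0]},{"slide":[0,0.001,-0.031],"rotation":[0,0,0]},{"slide":[0,0.001,-0.031],"rotation":[0,0,0]}]'
```

```text
time_s: 2.5
tool_pos: [0.2997, -0.4677, 0.2641]
tool_rot: [[0.0, 0.865, -0.503], [0.001, -0.503, -0.865], [-1.0, -0.0, -0.001]]
wrist_force: [0.0, 0.1, -0.5]
opening: 0.0002
time_s: 3.5
tool_pos: [0.4626, -0.2042, 0.2642]
tool_rot: [[-0.0, 0.865, -0.502], [0.0, -0.502, -0.865], [-1.0, -0.0, -0.0]]
wrist_force: [-0.2, 0.2, -0.2]
opening: 0.0002
```

```bash
python3 -m crank '[{"slide":[0,0.002,-0.030],"rotation":[0,0,0]},{"slide":[0,0.002,-0.030],"rotation":[0,0,0]},{"slide":[0,0.002,-0.030],"rotation":[0,0,0]},{"slide":[0,0.002,-0.030],"rotation":[0,0,0]},{"slide":[0,0.0014,-0.030],"rotation":[0,0,0]},{"slide":[0,0.001,-0.0254],"rotation":[0,0,0]},{"slide":[0,0,0],"rotation":[0,0,0]}]'
python3 - <<'E'
from h import *
s=state();c=camera('wrist');save(c,'w1')
M=np.array(c['mount']);Rt=np.array(s['tool_rot'])
c['rotation']=Rt@M[:3,:3];c['position']=Rt@M[:3,3]+np.array(s['tool_pos'])
print(s['tool_pos'],c['position'],[(d['p'],np.round(d['xyz'],3)) for k in('lens_tab','lens_centre','grip_bar') for d in find_in('wrist',k)[:2]])
E
```

```text
time_s: 4.2
tool_pos: [0.5603, -0.0537, 0.2644]
tool_rot: [[0.002, 0.868, -0.496], [0.004, -0.496, -0.868], [-1.0, -0.0, -0.004]]
wrist_force: [0.5, 0.5, -0.1]
opening: 0.0002
[ 0.56033058 -0.05372669  0.26439033] [0.59461864 0.00404165 0.40015467] [(0.62, array([ 0.551, -0.072,  0.181])), (0.9, array([ 0.554, -0.07 ,  0.184])), (0.46, array([ 0.504, -0.153,  0.172]))]
```

View pics/w1.png

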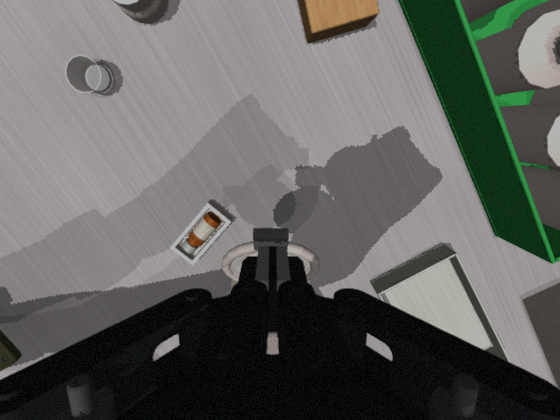

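```bash
python3 -m crank '[{"slide":[0.015,0,0.002],"rotation":[0,0,0]},{"slide":[0.015,0,0.002],"rotation":[0,0,0]},{"slide":[0.010,0,0.002],"rotation":[0,0,0]},{"slide":[0.007,0,0.001],"rotation":[0,0,0]},{"slide":[0.007,0,-0.001],"rotation":[0,0,0]},{"slide":[0.007,0,-0.002],"rotation":[0,0,0]},{"slide":[0.007,0,-0.002],"rotation":[0,0,0]},{"slide":[0.007,0,-0.002],"rotation":[0,0,0]}]'
python3 -m crank '[{"slide":[0.007,0,-0.002],"rotation":[0,0,0]},{"slide":[0.007,0,-0.002],"rotation":[0,0,0]},{"slide":[0.007,0,-0.002],"rotation":[0,0,0]},{"slide":[0.007,0,-0.002],"rotation":[0,0,0]}]'
```

```text
time_s: 5.2
tool_pos: [0.5597, -0.0595, 0.1892]
tool_rot: [[0.001, 0.866, -0.499], [-0.0, -0.499, -0.866], [-1.0, 0.001, -0.0]]
wrist_force: [0.8, -0.6, 1.1]
opening: 0.0001
time_s: 5.6
tool_pos: [0.5631, -0.0529, 0.1606]
tool_rot: [[-0.0, 0.866, -0.5], [-0.0, -0.5, -0.866], [-1.0, -0.0, 0.0]]
wrist_force: [-0.2, 0.4, 1.2]
opening: 0.0004
```

```bash
python3 -m crank '[{"slide":[0.006,0,-0.002],"rotation":[0,0,0]},{"slide":[0.006,0,-0.002],"rotation":[0,0,0]},{"slide":[0.006,0,-0.002],"rotation":[0,0,0]},{"slide":[0.006,0,-0.002],"rotation":[0,0,0]},{"slide":[0.006,0,-0.002],"rotation":[0,0,0]},{"slide":[0,0,0],"rotation":[0,0,0]}]'
python3 -m crank '[{"slide":[-0.01,0,0],"rotation":[0,0,0]},{"slide":[-0.03,0,0],"rotation":[0,0,0]},{"slide":[-0.04,0,0],"rotation":[0,0,0]},{"slide":[-0.04,0,0],"rotation":[0,0,0]},{"slide":[-0.02,0,0.02],"rotation":[0,0,0]},{"slide":[0,0,0.03],"rotation":[0,0,0]},{"slide":[0,0,0.03],"rotation":[0,0,0]}]' 0.4
cat > m.py <<'E'
from h import *
import sys
A=np.array([.488,-.1815])
for n in('scene','side'):
    c=camera(n);P=world(c);save(c,n+sys.argv[1])
    D=np.linalg.norm(P[...,:2]-A,axis=-1);z=P[...,2]
    m=(z>.08)&(z<float(sys.argv[2]))&(D<.19)&(D>.06)
    q=P[m];d=q[:,:2]-A;r=D[m];az=np.degrees(np.arctan2(d[:,1],d[:,0]))
    print(n,len(q),'az',np.percentile(az,[5,50,95]).round(1),'rmax',np.percentile(r,[95,99]).round(3),cv2.minEnclosingCircle((q[(r<.165),:2]*1000).astype(np.float32)))
    # tilt: plane fit along median radial
    a=np.radians(np.median(az));x=d@[np.cos(a),np.sin(a)]
    k=np.polyfit(x,q[:,2],1);print(' slope rad',np.arctan(k[0]).round(3),'z at .12',np.polyval(k,.12).round(4))
E
python3 m.py 2 .14
```

```text
time_s: 6.2
tool_pos: [0.5679, -0.0438, 0.1304]
tool_rot: [[-0.001, 0.866, -0.499], [0.0, -0.499, -0.866], [-1.0, -0.001, 0.0]]
wrist_force: [-0.4, -0.6, 1.0]
opening: -0.0003
time_s: 6.9
tool_pos: [0.5284, -0.1139, 0.2734]
tool_rot: [[0.004, 0.867, -0.499], [-0.0, -0.499, -0.867], [-1.0, 0.003, -0.001]]
wrist_force: [0.7, -0.2, -0.6]
opening: 0.0598
scene 593 az [44.6 59.7 75.3] rmax [0.162 0.17 ] ((544.86181640625, -84.42478942871094), 52.61176681518555)
 slope rad 0.012 z at .12 0.1207
side 649 az [45.  60.9 75.7] rmax [0.17  0.174] ((542.1453247070312, -83.0522689819336), 52.67890930175781)
 slope rad 0.0 z at .12 0.1207
```

```bash
python3 -m crank '[{"slide":[0,0,0.025],"rotation":[0,0,0]},{"slide":[0,0,0.03],"rotation":[0,0,0]},{"slide":[0,-0.001,0.0238],"rotation":[0,0,0]},{"slide":[0.02,0,0],"rotation":[0,0,0]},{"slide":[0.02,0,0],"rotation":[0,0,0]},{"slide":[0.01,0,0],"rotation":[0,0,0]},{"slide":[0,0,0],"rotation":[0,0,0]}]'
python3 - <<'E'
from h import *
s=state();c=camera('wrist');save(c,'w2');print(s['tool_pos'])
E
```

```text
time_s: 7.7
tool_pos: [0.4875, -0.1806, 0.2207]
tool_rot: [[-0.002, 0.867, -0.499], [0.001, -0.499, -0.867], [-1.0, -0.002, 0.0]]
wrist_force: [0.2, 0.3, 0.4]
opening: 0.0599
[ 0.48747099 -0.18064359  0.22068821]
```

View pics/w2.png

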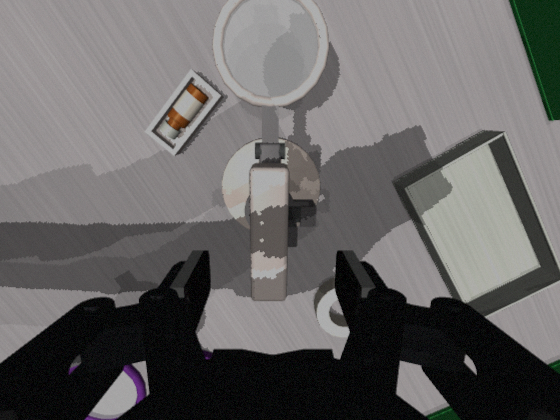

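```bash
python3 -m crank '[{"slide":[0.02,0,0],"rotation":[0,0,0]},{"slide":[0.02,0,0],"rotation":[0,0,0]},{"slide":[0.02,0,0],"rotation":[0,0,0]},{"slide":[0.0135,0,0],"rotation":[0,0,0]},{"slide":[0,0,0],"rotation":[0,0,0]}]'
python3 -m crank '[{"slide":[0,0,0],"rotation":[0,0,0]},{"slide":[0,0,0],"rotation":[0,0,0]},{"slide":[0,0,0],"rotation":[0,0,0]},{"slide":[0,0,0],"rotation":[0,0,0]},{"slide":[0,0,0],"rotation":[0,0,0]},{"slide":[0,0,0],"rotation":[0,0,0]},{"slide":[0,0,0],"rotation":[0,0,0]},{"slide":[0,0,0],"rotation":[0,0,0]},{"slide":[0,0,0],"rotation":[0,0,0]},{"slide":[0,0,0],"rotation":[0,0,0]}]' -1
```

```text
time_s: 8.25
tool_pos: [0.4878, -0.181, 0.1474]
tool_rot: [[-0.001, 0.866, -0.499], [0.0, -0.499, -0.866], [-1.0, -0.001, 0.0]]
wrist_force: [0.4, -0.0, 0.4]
opening: 0.0599
time_s: 9.25
tool_pos: [0.4861, -0.18, 0.1491]
tool_rot: [[-0.003, 0.866, -0.5], [0.001, -0.5, -0.866], [-1.0, -0.003, 0.001]]
wrist_force: [-5.6, 2.9, 10.1]
opening: 0.0232
```

```bash
python3 -m crank '[{"slide":[-0.001,-0.002,0],"rotation":[0,0,0]},{"slide":[0,0,0],"rotation":[-4,0,0]},{"slide":[0,0,0],"rotation":[-4,0,0]},{"slide":[0,0,0],"rotation":[-4,0,0]},{"slide":[0,0,0],"rotation":[-4,0,0]},{"slide":[0,0,0],"rotation":[-4,0,0]},{"slide":[0,0,0],"rotation":[-4,0,0]},{"slide":[0,0,0],"rotation":[0,0,0]}]'
```

```text
time_s: 10.05
tool_pos: [0.4847, -0.1794, 0.1492]
tool_rot: [[-0.002, 0.995, -0.102], [0.001, -0.102, -0.995], [-1.0, -0.002, -0.001]]
wrist_force: [-4.3, 2.8, 1.2]
opening: 0.0231
```

```bash
python3 -m crank '[{"slide":[0,0,0],"rotation":[-4.3,0,0]},{"slide":[0,0,0],"rotation":[-4.3,0,0]},{"slide":[0,0,0],"rotation":[-4.3,0,0]},{"slide":[0,0,0],"rotation":[-4.3,0,0]},{"slide":[0,0,0],"rotation":[-4.3,0,0]},{"slide":[0,0,0],"rotation":[-4.1,0,0]},{"slide":[0,0,0],"rotation":[0,0,0]},{"slide":[0,0,0],"rotation":[0,0,0]}]'
python3 m.py 3 .135
python3 - <<'E'
from h import *
s=state();print(s['joint_positions'],s['torque']);c=camera('wrist');save(c,'w3')
E
```

```text
time_s: 10.85
tool_pos: [0.4835, -0.1795, 0.1492]
tool_rot: [[-0.004, 0.942, 0.336], [0.0, 0.336, -0.942], [-1.0, -0.004, -0.002]]
wrist_force: [-7.2, 3.5, 5.8]
opening: 0.0231
scene 541 az [ 94.7 110.1 125.3] rmax [0.163 0.172] ((444.89764404296875, -77.58802032470703), 52.72722244262695)
 slope rad 0.005 z at .12 0.1205
side 654 az [ 94.7 109.4 124.6] rmax [0.17  0.175] ((452.7388610839844, -74.3222427368164), 52.44963836669922)
 slope rad 0.002 z at .12 0.1207
[ 33.77287851  42.04094002 -30.65777412 112.48442662  36.0540455
  35.51467509  -1.08295177] [0.78009242 1.13188991 0.09118876]
```

View pics/w3.png

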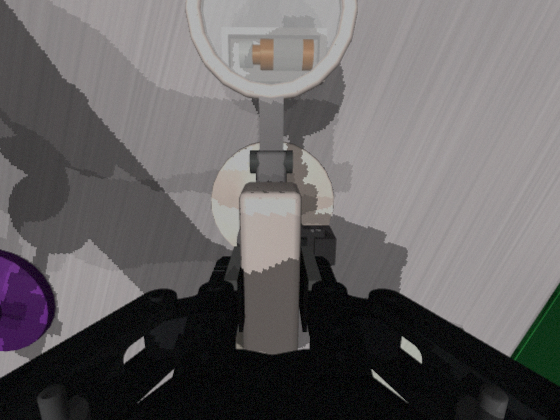

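View pics/side3.png

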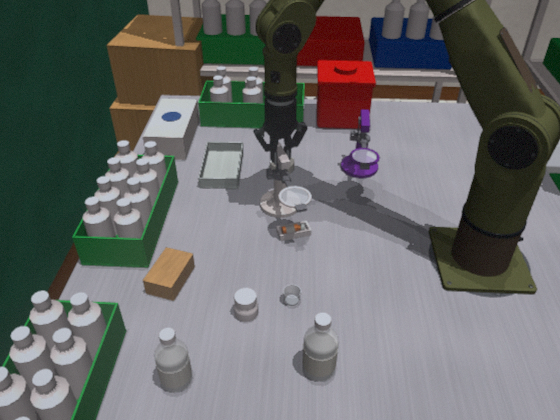

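```bash
python3 -m crank '[{"slide":[0,-0.0015,0],"rotation":[0,0,0]},{"slide":[0,0,0],"rotation":[0,0,0]},{"slide":[0,0,0],"rotation":[0,0,0]},{"slide":[-0.005,0,0],"rotation":[0,0,0]},{"slide":[-0.01,0,0],"rotation":[0,0,0]},{"slide":[-0.01,0,0],"rotation":[0,0,0]},{"slide":[-0.01,0,0],"rotation":[0,0,0]},{"slide":[0,0,0],"rotation":[0,0,0]}]'
```

```text
time_s: 11.8
tool_pos: [0.4834, -0.1798, 0.185]
tool_rot: [[-0.002, 0.942, 0.336], [0.001, 0.336, -0.942], [-1.0, -0.002, -0.001]]
wrist_force: [-3.7, 5.3, -2.5]
opening: 0.0231
```

```bash
python3 -m crank '[{"slide":[-0.01,0,0],"rotation":[0,0,0]},{"slide":[-0.01,0,0],"rotation":[0,0,0]},{"slide":[-0.01,0,0],"rotation":[0,0,0]},{"slide":[-0.01,0,0],"rotation":[0,0,0]},{"slide":[-0.01,0,0],"rotation":[0,0,0]},{"slide":[-0.01,0,0],"rotation":[0,0,0]},{"slide":[-0.01,0,0],"rotation":[0,0,0]},{"slide":[-0.01,0,0],"rotation":[0,0,0]},{"slide":[-0.01,0,0],"rotation":[0,0,0]},{"slide":[0,0,0],"rotation":[0,0,0]}]'
python3 -m crank '[{"slide":[-0.006,0,0],"rotation":[0,0,0]},{"slide":[-0.005,0,0],"rotation":[0,0,0]},{"slide":[-0.003,0,0],"rotation":[0,0,0]},{"slide":[0,0,0],"rotation":[0,0,0]},{"slide":[0,0,0],"rotation":[0,0,0]}]'
```

```text
time_s: 12.8
tool_pos: [0.4835, -0.1799, 0.2749]
tool_rot: [[-0.002, 0.942, 0.336], [0.001, 0.336, -0.942], [-1.0, -0.001, -0.001]]
wrist_force: [-4.3, 4.2, -2.5]
opening: 0.0231
time_s: 13.3
tool_pos: [0.4835, -0.1799, 0.2883]
tool_rot: [[-0.002, 0.942, 0.336], [0.001, 0.336, -0.942], [-1.0, -0.002, -0.002]]
wrist_force: [-3.9, 4.9, -4.2]
opening: 0.0234
```

```bash
python3 -m crank '[{"slide":[-0.002,0,0],"rotation":[0,0,0]},{"slide":[0,0,0],"rotation":[0,0,0]},{"slide":[0,0,0],"rotation":[0,0,0]}]'
python3 -m crank '[{"slide":[-0.002,0,0],"rotation":[0,0,0]},{"slide":[0,0,0],"rotation":[0,0,0]},{"slide":[0,0,0],"rotation":[0,0,0]}]'
sed -i 's/z>.08/z>float(sys.argv[3])/' m.py; python3 m.py 4 .275 .22
```

```text
time_s: 13.6
tool_pos: [0.4834, -0.18, 0.2895]
tool_rot: [[-0.003, 0.942, 0.336], [0.001, 0.336, -0.942], [-1.0, -0.002, -0.002]]
wrist_force: [-4.0, 4.8, -8.7]
opening: 0.023
time_s: 13.9
tool_pos: [0.4831, -0.1801, 0.2897]
tool_rot: [[-0.004, 0.942, 0.336], [0.003, 0.336, -0.942], [-1.0, -0.003, -0.004]]
wrist_force: [-0.1, 6.0, -25.9]
opening: 0.0229
scene 611 az [ 94.8 110.1 125.3] rmax [0.163 0.171] ((450.91485595703125, -74.91703033447266), 51.70954132080078)
 slope rad 0.006 z at .12 0.2608
side 680 az [ 94.9 109.6 124.4] rmax [0.171 0.176] ((448.7093811035156, -76.59201049804688), 52.56434631347656)
 slope rad -0.004 z at .12 0.261
```

View pics/side4.png

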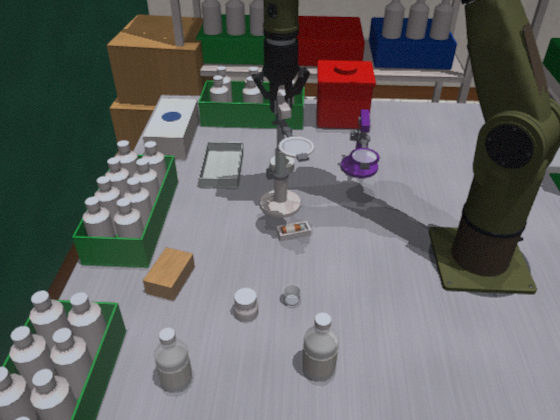

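Run:
```python
from rig import *
s=state();print(s['time_s'],s['tool_pos'],s['wrist_force'],s['opening']);print(hand_in())
```

```text
14.0 [ 0.48307272 -0.1800659   0.28975527] [ -0.6055343    5.14807565 -25.02951791] 0.02288281876177682
the job is handed in; nothing more can be done
None
```

I handed the job in at 14.0 s. The arm was holding the mast at its second stop with the button squeezed, and the lens was level over the vial. No verdict came back.

**What I did:** I pushed the raised lens down to level first, then gripped the bar, which squeezed the button. I swung the magnifier about 50° onto the cradle with the mast down, paused there, and pulled straight up 140 mm. That reverses the order in the task: the tilt came before the swing. Both were done before the lift.

**Last checks:**
- **Lens tilt:** within 0.01 rad of level in both cameras.
- **Lens direction:** 109.6–110.1°, against a measured 109.7° for the cradle. From that I infer a centre offset of a few mm; I did not measure it directly.
- **Mast height:** the lens rose from 0.1207 to 0.2608 m, the full 140 mm. The pull rose to about 25 N with almost no further travel, so it is firmly at the stop.
- **Grip:** the opening is 23 mm, against 24 mm given for the squeezed bar. The button is therefore fully in.
- **Vial and bystanders:** the last side picture shows the vial in its cradle and everything else apparently unmoved. I did not re-measure their positions.

**One disagreement:** after gripping, a sideways force of about 5 N stayed on the wrist. The grip centre sits about 4–5 mm from the mast axis the cameras gave, even after two small corrections.

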